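# Snap the hob's control knob back on and keep it pressed home

### The job

The ceramic hob has just been cleaned and one ivory control knob is still off: pick it up from the worktop, turn it so that its pointer line faces the red off mark like the other knobs, and push it straight down onto the bare spindle. You will feel it resist, then click; do not stop there but keep pressing until it is fully home, and finish while your fingers are still holding the knob and pressing it firmly down, about as hard as the click took. Leave the other controls at off and everything else where it is.

Things in the scene. Friction and masses are not known exactly. Their poses are not given: they have to be found in the camera images.
- knob: loose ivory knob standing upright on the worktop right (-y) of the hob, 60 g: round skirt 46 mm wide, 17 mm high; on it a ridge grip 40 mm long (its x), 12 mm thick (its y), from 17 to 40 mm above the underside; grip it across the 12 mm from above. Origin: centre of underside; z up; +x along the ridge to the end with the dark pointer line. D-shaped bore beneath, 8.2 x 9.2 mm, 15 mm deep
- knob_pointer (a point): the top of the pointer end of the loose knob's ridge: 20 mm along +x from the knob's axis and 40 mm above its underside
- spindle_seat (a point): where the knob's origin ends up: centre of the top face of the bare spindle's round steel collar (28 mm wide, 10 mm above the worktop), on the spindle's axis; z up, x as the hob's. Pushing the knob down, resistance starts about 9 mm above home, peaks at about 8 to 14 N 6 to 7 mm above home, falls to nothing (the click) 4 mm above home and pulls the knob on; then the collar stops it hard
- hob: flat black glass hob, 510 mm along its x, 580 mm along its y, 6 mm thick, fixed. Origin: centre of its underside; +x points away from the robot. Four controls in a column along x, 78 mm apart, 235 mm to the right (-y) of its centre; each has a short red off mark on the glass 33 mm beyond it (+x). A knob at off has its pointer towards that mark, along the hob's +x
- control_a: one of the three controls that still have their knob (46 mm in diameter, top 50 mm above the worktop). Origin: on its axis, on the hob's glass, 6 mm above the worktop
- turn_a (a joint): angle of the fitted knob on control_a: 0 is off (pointer along the hob's +x), grows clockwise seen from above; it turns stiffly and stays
- control_b: one of the three controls that still have their knob (46 mm in diameter, top 50 mm above the worktop). Origin: on its axis, on the hob's glass, 6 mm above the worktop
- turn_b (a joint): angle of the fitted knob on control_b: 0 is off (pointer along the hob's +x), grows clockwise seen from above; it turns stiffly and stays
- control_c: one of the three controls that still have their knob (46 mm in diameter, top 50 mm above the worktop). Origin: on its axis, on the hob's glass, 6 mm above the worktop
- turn_c (a joint): angle of the fitted knob on control_c: 0 is off (pointer along the hob's +x), grows clockwise seen from above; it turns stiffly and stays
- saucepan: copper saucepan on the left front zone of the hob, 170 mm in diameter, 85 mm high, with a dark handle 170 mm long. Origin: centre of its underside
- spatula: spatula with a pale wooden handle and a flat steel blade, lying on the rear half of the hob. Origin: under the middle of it
- cleaner: white bottle of hob cleaner with orange cap, 62 mm in diameter, 190 mm high. Origin: centre of its underside
- scraper: orange and black glass scraper, 135 by 45 mm, 14 mm high, lying flat. Origin: on its underside, near the middle
- mill: dark wooden pepper mill, 60 mm in diameter, 165 mm high. Origin: centre of its underside
- mug: white mug, 82 mm in diameter, 92 mm high. Origin: centre of its underside
- bowl: terracotta bowl, 150 mm in diameter, 50 mm high, with a lemon in it. Origin: centre of its underside
- lemon: yellow lemon, a ball of 56 mm in the bowl. Origin: its underside at the start (turns with it)
- spindle: bare control spindle, at one of the four control places; fixed, does not turn. Origin: on its axis on the glass, 4 mm below spindle_seat; x as the hob's. A D-shaped steel post, 6 x 7.2 mm, tapered over its top 5 mm, rises 13.5 mm above the collar, with two sprung brass catches at its sides 6.8 mm above it, 12.4 mm across. About 1 mm of play in the bore; goes in with the pointer to the hob's +x
Not all that is in view belongs to the job. Leave any brown or purple look-alike of the knob alone.

How it is judged (in metres and radians):
On the way, in this order (a step that is already met when the one before it is completed fails the run):
1. the knob is picked up, clear of the worktop (height (world z) of knob above 0.03 m), for 0.2 s.
2. the knob is pushed past the click and home on the bare spindle, pointer to the off mark (z of knob in the frame of spindle_seat below 0.0018 m and horizontal distance between knob and spindle_seat below 0.003 m and angle between knob's own z axis and vertical below 0.1 rad and angle between the x axis of knob and the x axis of hob, either way round below 0.2 rad and x of knob_pointer in the frame of spindle_seat above 0.012 m), for 0.2 s.
At the end, for the whole second after the job is handed in: Knob home on the bare spindle (underside within 1.8 mm of the collar, 3 mm of the axis, upright, pointer within 0.2 rad of the off mark), fingers still on it pressing with over 5 N, and still. Other knobs within 0.26 rad of off, nothing else moved over 30 mm (all of step 2 and z of knob in the frame of spindle_seat above -0.003 m and contact force between knob and spindle above 5 N and contact force between the fingers and knob above 5 N and linear speed of knob below 0.01 m/s and value of joint each of turn_a, turn_b, turn_c below 0.26 rad and distance of each of saucepan, spatula, cleaner, scraper, mill, mug, bowl, lemon from where it was at the start of the episode below 0.03 m); the arm keeps its last pose, push and grip.
It fails at once if another thing is pushed more than 30 mm (distance of any of saucepan, spatula, cleaner, scraper, mill, mug, bowl, lemon from where it was at the start of the episode above 0.03 m).
It fails at once if another control is turned more than 15 degrees (value of joint any of turn_a, turn_b, turn_c above 0.26 rad).
It also fails if it takes over 38 s, if anything falls off the work surface, if the arm or the gripper's body presses on something with over 40 N, if the wrist force passes 120 N, or if a joint passes its speed limit or range.

### The arm

A 6-joint arm with a two-finger parallel gripper is mounted at the origin on the work surface. World frame = base frame: x ahead of the robot, y to its left, z up, the work surface at z = 0. Lengths are in mm, angles in rad, forces in N, time in s.
With the tool pointing down it reaches from about 350 to 975 mm from the base axis. Payload 7.1 kg.
Tool frame: the origin (TCP) lies on the centre line of the jaws, within the pads' length; the fingertips stand 17 mm ahead of it and the grasp point (between the pads) lies 2 mm behind it (tip_extent is the distance from the TCP to the fingertips, in mm); z points along the fingers, y is the line along which they close (so a half turn about z gives the same grasp; the last joint's range is limited). The gripper opens to 88 mm and grips with 3 to 60 N. Pads are 20 mm wide; open, the fingers measure 115 mm over their backs; the gripper's body (75 mm by 178 mm) begins 61 mm behind the grasp point.
Start: joints at [-1.316, 0.423, 1.63, -0, 1.089, -0.019], TCP at [169.013, -601.697, 201.475] pointing down, gripper open.
Joint ranges: [-3, 3], [-0.9, 2.11], [0.09, 2.58], [-1.31, 4.45], [0.11, 2.69], [-2.54, 2.54]. Speed limits (rad/s): [2.39, 2.39, 3.01, 3.14, 3.14, 3.14].

### API

Orientations are given as a rotation vector (axis times angle).
In Python, from workcell import get_obs, get_image, camera_model, close_job, look_for, outline_of, pinpoint, tip_extent gives the robot as it stands.
- The arm moves only by the shell command python3 -m jog 'ROWS'. ROWS is text: rows parted by semicolons, each of 7 numbers parted by spaces: the shift along the tool's x, y, z as a fraction of full scale, then the turn, a rotation vector about the tool's x, y, z as a fraction of full scale, then the closure, from -1 (fully open) to 1 (shut). A call has 1 to 8 rows; each row is the pose to reach, as a shift and turn from the pose commanded when the call began, along the tool's axes at that moment; what a row does not reach only later rows make up. Full scale, the value 1, is 0.2 m for a shift and 30 degrees for a turn. A row lasts 1/10 s, in which the tool goes at most 50 mm and 8.59 degrees, less where a joint would pass 70% of its speed; a pose out of reach is approached as far as the arm can. A call with a number of a shift or a turn outside -1 to 1 is refused whole. A call with a gripper value outside its range is refused whole. The fingers move at their own pace and stop on an object; the grip force is fixed at half the most. Time passes only in rows, so rows that repeat a pose let the fingers close. It gives the time, the measured TCP pose, the force, the opening and the grip force at its end, in the units of the state.
- get_obs(): the state, without advancing time (a new reading comes with each control period).
- get_image(name): name is "scene" or "side" or "wrist"; returns the picture (480x640x3 uint8, red, green, blue); there is no depth.
- camera_model(name): a dict with "fx", "fy", "cx", "cy" (pixels), "origin" and "orientation" of the camera in the world; the wrist camera has in their place "tool_from_camera" (4x4, takes a point from camera to tool coordinates, whose origin is the TCP and whose axes are the flange's). Camera axes: x right, y down, z forward; pixel columns grow to the right and rows downward; lengths in mm; the calibration is good to about 2 mm. A picture is of the moment at which its call begins: read the wrist's pose just before it. camera_model takes no time and is no camera call.
- close_job(): hands the job in; it is judged then, once.
Trained networks look in the newest picture that a camera, given by its name, has taken for a name from the list of things; names that differ only in an ending like _2 or _b are one class to them, and where a whole thing is asked for, a point or a joint stands for the part that bears it (a point fixed in the world has none). Each returns a list of dicts, best first, with "confidence" (0 to 1); they miss things now and then, are a little off and sometimes report something else, mostly with a low value. They report only what shows in the picture. A call takes as long as a camera call. They do not tell look-alikes from the thing itself.
- look_for(target, camera): "xyz" ([x, y, z] in mm, in the coordinates of the camera as it stood for that picture, good to about 4 mm: the middle of the surface that is visible of it).
- outline_of(target, camera): "mask" (480x640 bool, what is visible of it).
- pinpoint(target, camera): "xyz" ([x, y, z] in mm, in the coordinates of the camera as it stood for that picture, good to about 4 mm: a listed point, or the origin of a listed thing).
The state is a dict: "t": time; "qpos": joint angles; "qvel": joint speeds; "joint_torque": joint torques, N m; "ee_pos": TCP position; "orientation": TCP orientation; "ft_force": force on the tool from outside, world axes, zero at the start; "moment": the same for the moment, N m; "width": finger opening in mm; "grasp_force": force on a finger pad.
Only numpy, scipy, OpenCV 4.12 (cv2) and the standard library are available. Lean on these libraries where they do the work, as an engineer would, in place of code of your own. Each camera call takes 0.05 s, during which the arm holds its last target. There are 200 camera calls.

## Working session

There is one attempt and no reset: what is moved stays moved. The work goes in short steps, Python scripts to look and compute and a shell command to move; the robot and the scene stay as the last step left them, time stands still between calls to the robot, and variables do not carry over. Pictures are saved under pics/ and viewed, at most 10 in all, crops included, and the job is handed in when it is done.

```bash
ls; mkdir -p pics; cat > h.py <<'E'
import numpy as np, cv2
from scipy.spatial.transform import Rotation as R
from workcell import *
def cam(name,obs=None):
    m=camera_model(name); K=np.array([[m['fx'],0,m['cx']],[0,m['fy'],m['cy']],[0,0,1]])
    T=np.eye(4)
    if name=='wrist':
        o=obs or get_obs(); B=np.eye(4); B[:3,:3]=R.from_rotvec(o['orientation']).as_matrix(); B[:3,3]=o['ee_pos']
        T=B@np.array(m['tool_from_camera'])
    else:
        q=np.array(m['orientation']); T[:3,:3]=R.from_rotvec(q).as_matrix() if q.size==3 else q.reshape(3,3); T[:3,3]=m['origin']
    return K,T
def world(T,p): return T[:3,:3]@np.array(p)+T[:3,3]
def ray(K,T,u,v):
    d=T[:3,:3]@np.linalg.solve(K,[u,v,1]); return T[:3,3],d/np.linalg.norm(d)
def onz(K,T,u,v,z):
    o,d=ray(K,T,u,v); return o+d*(z-o[2])/d[2]
def proj(K,T,p):
    c=T[:3,:3].T@(np.array(p)-T[:3,3]); c=K@c; return c[:2]/c[2]
def save(n,im): cv2.imwrite('pics/'+n,im[:,:,::-1])
E
python3 - <<'E'
from h import *
print(get_obs()); print(tip_extent)
for n in ['scene','side','wrist']:
    K,T=cam(n); im=get_image(n); save(n+'0.png',im); print(n,K[0,0],T.round(3).tolist())
    for t in ['knob','spindle','spindle_seat','knob_pointer','control_a','hob']:
        f=pinpoint(t,n)
        for d in f[:5]:
            w=world(T,d['xyz']); print(n,t,round(d['confidence'],2),w.round(1),proj(K,T,w).round())
E
```

```text
pics
{'t': 0.0, 'qpos': array([-1.31605596e+00,  4.23820153e-01,  1.63069241e+00,  7.53962377e-07,
        1.08860440e+00, -1.89868404e-02]), 'qvel': array([-0.00118027, -0.00025365,  0.00032279,  0.00026093, -0.00093714,
        0.00046637]), 'joint_torque': array([-2.40877627e-03, -5.44633448e+01, -2.73673189e+01,  6.42096880e-02,
        2.27437005e-02, -1.38492123e-04]), 'ee_pos': array([ 168.83456512, -601.14821607,  200.7136973 ]), 'orientation': array([-3.11071537e+00, -4.28421526e-01,  2.80410586e-04]), 'ft_force': array([0.06072101, 0.11011494, 0.14198795]), 'moment': array([-0.01039124,  0.03928497,  0.0240253 ]), 'grasp_force': 0.0, 'width': 87.74521329898101}
17.0
scene 596.8448894973712 [[-0.491, 0.565, -0.662, 1386.51], [0.871, 0.316, -0.376, 408.883], [-0.003, -0.762, -0.648, 892.697], [0.0, 0.0, 0.0, 1.0]]
scene knob 0.76 [ 413.5 -232.4   -0.5] [292. 210.]
scene knob 0.65 [ 499.1 -333.9   -2.9] [238. 217.]
scene knob 0.64 [ 584.6 -277.3    0.8] [236. 243.]
scene knob 0.57 [ 492.6 -242.8    5.3] [271. 225.]
scene knob 0.56 [ 410.7 -323.7   -2.2] [262. 199.]
scene spind
[... 1375 characters left out ...]
283. 318.]
side knob_pointer 0.83 [ 399.4 -310.    38.6] [431. 211.]
side knob_pointer 0.82 [ 601.5 -288.    37.9] [356. 193.]
side knob_pointer 0.79 [ 474.5 -258.3   39.8] [395. 213.]
side knob_pointer 0.63 [ 427.8 -240.9   38.8] [410. 223.]
side knob_pointer 0.57 [ 513.6 -346.3   40.7] [395. 191.]
side control_a 0.78 [505.3 -93.9   7.8] [354. 257.]
side control_a 0.64 [587.3 -98.8   1.5] [325. 246.]
side control_a 0.58 [428.6 -86.8   2. ] [382. 271.]
side hob 0.82 [553.3 140.5   2.3] [282. 318.]
side hob 0.55 [ 660.5 -101.5    2.2] [300. 236.]
wrist 346.8518224898141 [[0.27, -0.926, -0.263, 241.024], [-0.963, -0.26, -0.073, -582.912], [-0.001, 0.273, -0.962, 385.262], [0.0, 0.0, 0.0, 1.0]]
```

```bash
python3 - <<'E'
import cv2
a=cv2.imread('pics/scene0.png');cv2.imwrite('pics/scene0c.png',cv2.resize(a[150:330,180:420],None,fx=3.3,fy=3.3,interpolation=cv2.INTER_CUBIC))
E
```

```text
(no output)
```

View pics/scene0.png

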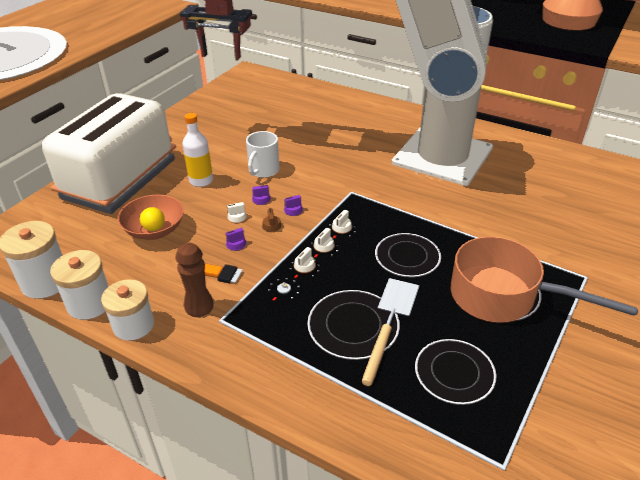

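View pics/scene0c.png

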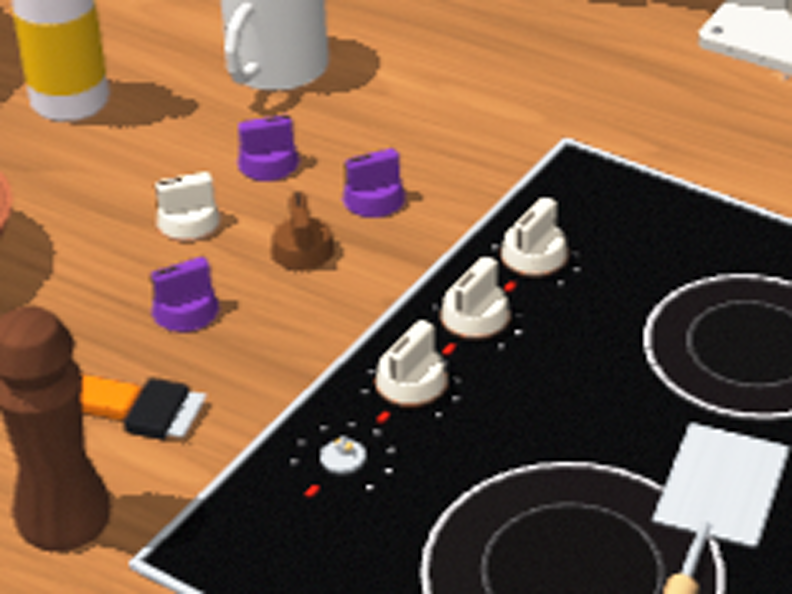

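The candidates for the loose knob are ivory (236,212), purple (261,194), (293,205) and (235,239), and brown (271,221). I choose the ivory one at (236,212), around world (500,-333), with its pointer line at the left end. The bare spindle is at (284,288). Next I'll work out clearances and the first move.

```bash
cat >> h.py <<'E'
def rel(pos,yaw):
    """fractions (tool axes) from present pose to TCP pos, pointing down with tool x at world yaw"""
    o=get_obs(); A=R.from_rotvec(o['orientation']); B=R.from_euler('z',yaw)*R.from_euler('x',np.pi)
    s=A.inv().apply(np.array(pos)-o['ee_pos'])/200; r=(A.inv()*B).as_rotvec()/np.radians(30)
    x=A.apply([1,0,0]); print('t',o['t'],'pos',o['ee_pos'].round(1),'yaw deg',np.degrees(np.arctan2(x[1],x[0])).round(2),'z',A.apply([0,0,1]).round(4),'F',np.round(o['ft_force'],1),'w',round(o['width'],1))
    print('shift',s.round(4),'turn',r.round(4))
E
python3 - <<'E'
from h import *
for n in ['scene','side']:
    get_image(n);K,T=cam(n)
    for t in ['mill','cleaner','mug','bowl','saucepan','spatula','scraper']:
        for d in pinpoint(t,n)[:1]: print(n,t,round(d['confidence'],2),world(T,d['xyz']).round())
rel([480,-340,260],np.radians(-41))
E
```

```text
scene cleaner 0.98 [ 424. -507.   -0.]
scene mug 0.77 [ 295. -393.   -3.]
scene bowl 0.47 [458. 284.   8.]
scene saucepan 0.69 [ 579. -102.    4.]
scene spatula 0.83 [658. 132.   5.]
scene scraper 0.74 [ 685. -261.   -2.]
side mill 0.79 [ 781. -228.    3.]
side cleaner 0.73 [ 422. -506.   -2.]
side mug 0.62 [ 298. -395.    1.]
side bowl 0.56 [ 638. -477.   -1.]
side saucepan 0.82 [458. 285.   9.]
side spatula 0.6 [656. 136.   9.]
side scraper 0.76 [ 690. -263.   -3.]
t 1.85 pos [ 169.  -601.7  201.4] yaw deg 15.69 z [-0.e+00  1.e-04 -1.e+00] F [-0.1 -1.  -0.3] w 87.8
shift [ 1.8507 -0.8392 -0.2927] turn [-1.0000e-04  0.0000e+00  1.8896e+00]
```

```bash
python3 -m jog '0.1 -0.05 -0.3 0 0 0.2 -1;0.3 -0.15 -0.4 0 0 0.4 -1;0.5 -0.25 -0.4 0 0 0.6 -1;0.7 -0.35 -0.4 0 0 0.8 -1;0.93 -0.42 -0.4 0 0 0.95 -1;0.93 -0.42 -0.4 0 0 0.95 -1'; python3 - <<'E'
from h import *
rel([480,-340,240],np.radians(-41))
E
```

```text
t: 2.45
ee_pos: [329.1, -467.7, 281.9]
orientation: [-3.122, 0.346, -0.002]
ft_force: [-0.1, 0.4, 0.6]
width: 87.5
grasp_force: 0.0
t 2.45 pos [ 329.1 -467.7  281.9] yaw deg -12.64 z [ 1.5e-03  2.0e-04 -1.0e+00] F [-0.1  0.4  0.6] w 87.5
shift [ 0.5962 -0.7878  0.2107] turn [-0.0017 -0.0023  0.9455]
```

```bash
python3 -m jog '0.15 -0.2 0 0 0 0.25 -1;0.3 -0.4 0.05 0 0 0.5 -1;0.45 -0.6 0.1 0 0 0.75 -1;0.6 -0.79 0.2 0 0 0.95 -1;0.6 -0.79 0.21 0 0 0.95 -1;0.6 -0.79 0.21 0 0 0.95 -1'; cat > look.py <<'E'
import sys
from h import *
o=get_obs(); im=get_image('wrist'); K,T=cam('wrist',o); save(sys.argv[1],im)
for t in ['knob','knob_pointer','spindle_seat','spindle','control_a']:
    for d in pinpoint(t,'wrist')[:4]:
        w=world(T,d['xyz']); print(t,round(d['confidence'],2),w.round(1),proj(K,T,w).round())
rel([500,-333,200],np.radians(-41))
E
python3 look.py w1.png
```

```text
t: 3.05
ee_pos: [477.2, -342.6, 238.5]
orientation: [-2.942, 1.102, 0.003]
ft_force: [-1.1, -1.2, 0.4]
width: 87.7
grasp_force: 0.0
knob 0.83 [ 412.8 -230.8   -1. ] [293. 290.]
knob 0.81 [ 487.2 -245.9   -2.9] [262. 242.]
knob 0.79 [ 584.3 -278.5   -1.9] [226. 168.]
knob 0.75 [ 503.5 -334.7    2. ] [305. 188.]
knob_pointer 0.95 [ 399.3 -311.3   39.4] [347. 272.]
knob_pointer 0.92 [ 477.1 -253.4   38.9] [267. 255.]
knob_pointer 0.67 [ 513.9 -346.1   42.7] [304. 179.]
knob_pointer 0.66 [ 603.  -291.1   44.1] [209. 150.]
spindle_seat 0.6 [ 654.1 -107.9   13.3] [ 82. 219.]
spindle 0.9 [ 657.4 -101.1   13.7] [ 76. 220.]
control_a 0.96 [580.1 -98.5   5.3] [128. 264.]
control_a 0.63 [503.  -96.    6.4] [171. 307.]
control_a 0.49 [ 515.2 -345.7   40.1] [303. 178.]
t 3.35 pos [ 476.7 -344.4  240.1] yaw deg -41.4 z [ 7.e-04 -7.e-04 -1.e+00] F [0.2 1.1 0.3] w 87.9
shift [ 0.0496 -0.1199  0.2008] turn [ 0.0002 -0.002  -0.0132]
```

View pics/w1.png

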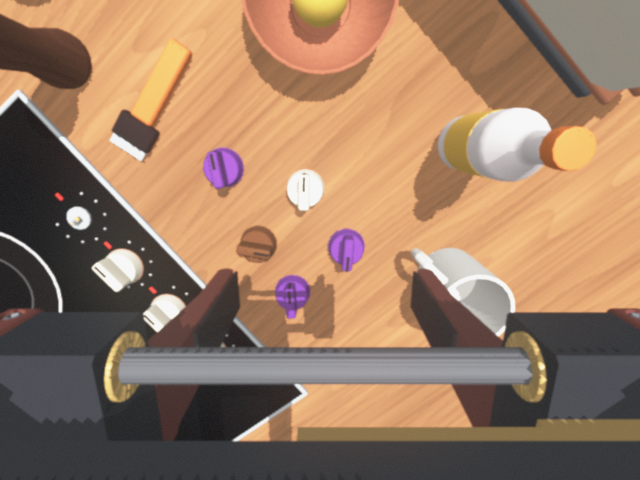

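```bash
python3 - <<'E'
from h import *
rel([502,-334,120],np.radians(-41))
E
python3 -m jog '0.03 -0.06 0.2 0 0 0 -1;0.06 -0.12 0.4 0 0 0 -1;0.06 -0.12 0.6 0 0 0 -0.4;0.06 -0.12 0.6 0 0 0 -0.4'
python3 look.py w2.png; python3 - <<'E'
import cv2
a=cv2.imread('pics/w2.png');cv2.imwrite('pics/w2c.png',cv2.resize(a[150:350,220:420],None,fx=3,fy=3,interpolation=cv2.INTER_CUBIC))
E
```

```text
t 3.35 pos [ 476.7 -344.4  240.1] yaw deg -41.4 z [ 7.e-04 -7.e-04 -1.e+00] F [0.2 1.1 0.3] w 87.9
shift [ 0.06   -0.1228  0.6008] turn [ 0.0002 -0.002  -0.0132]
t: 3.75
ee_pos: [498.8, -331.3, 114.9]
orientation: [-2.937, 1.108, 0.014]
ft_force: [-1.5, 0.2, -0.7]
width: 75.4
grasp_force: 0.0
knob 0.96 [ 415.3 -230.2    1.4] [303. 350.]
knob 0.88 [ 491.4 -245.1   -4.2] [261. 286.]
knob 0.68 [ 580.7 -278.4   -2.8] [216. 193.]
knob 0.56 [ 506.2 -333.     1.9] [320. 217.]
knob_pointer 0.82 [ 401.4 -309.5   41.8] [381. 336.]
knob_pointer 0.72 [ 604.1 -293.1   39.9] [189. 166.]
knob_pointer 0.71 [ 517.4 -348.    41.6] [324. 205.]
knob_pointer 0.71 [ 433.2 -249.    39.6] [302. 351.]
spindle_seat 0.83 [ 656.3 -106.1   12.8] [ 12. 261.]
spindle_seat 0.51 [ 513.7 -346.4   43.3] [326. 211.]
spindle 0.95 [ 657.8 -103.4   11.7] [ 10. 261.]
spindle 0.4 [ 656.1 -106.4   15.1] [ 10. 262.]
control_a 0.58 [426.6 -88.3   4.8] [195. 423.]
control_a 0.56 [ 578.8 -101.5    9.2] [ 83. 321.]
control_a 0.15 [ 688.8 -262.5    1.3] [103. 107.]
t 4.05 pos [ 503.4 -334.2  122. ] yaw deg -41.34 z [ 0.0034 -0.0023 -1.    ] F [-0.2  0.5  1.2] w 61.6
shift [-0.0151  0.0065 -0.39  ] turn [-0.0009 -0.0078 -0.0113]
```

View pics/w2c.png

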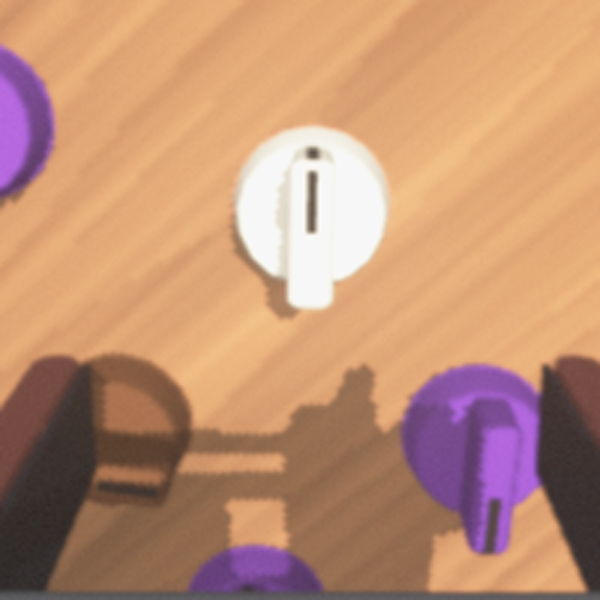

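The close crop shows the ivory knob with the pointer line on its upper end: the top of its ridge runs from (323.7,203) to (323.3,252). I'll compute the axis and yaw from the top plane and from the two wrist views.

```bash
python3 - <<'E'
from h import *
o=get_obs();K,T=cam('wrist',o)
a=onz(K,T,323.7,203,40);b=onz(K,T,323.3,251.7,40)
print(a,b,(a+b)/2,np.linalg.norm(a-b),np.degrees(np.arctan2(*(a-b)[1::-1])))
c=onz(K,T,220+312/3,150+203/3,10); print(c)
cv_=(a+b)/2
rel([cv_[0],cv_[1],32],np.radians(-41.3))
E
```

```text
[ 522.90244038 -351.20602588   40.        ] [ 493.23381046 -324.61847334   40.        ] [ 508.06812542 -337.91224961   40.        ] 39.83874434688043 -41.8651172295119
[ 508.92363251 -339.06068555   10.        ]
t 4.05 pos [ 503.4 -334.2  122. ] yaw deg -41.34 z [ 0.0034 -0.0023 -1.    ] F [-0.2  0.5  1.2] w 61.6
shift [ 0.028  -0.0013  0.4502] turn [-0.0009 -0.0078 -0.0013]
```

```bash
python3 -m jog '0.025 0 0.2 0 -0.008 0.015 -0.4;0.025 0 0.35 0 -0.008 0.015 -0.4;0.025 0 0.43 0 -0.008 0.015 -0.4;0.025 0 0.43 0 -0.008 0.015 -0.4;0.025 0 0.43 0 -0.008 0.015 0.5;0.025 0 0.43 0 -0.008 0.015 1;0.025 0 0.43 0 -0.008 0.015 1;0.025 0 0.43 0 -0.008 0.015 1'; python3 - <<'E'
from h import *
rel([508,-338,100],np.radians(-41.3)); print(get_obs()['grasp_force'])
E
```

```text
t: 4.85
ee_pos: [506.6, -336.7, 34.6]
orientation: [-2.934, 1.119, 0.004]
ft_force: [-0.5, -1.2, 0.1]
width: 33.2
grasp_force: 0.0
t 4.85 pos [ 506.6 -336.7   34.6] yaw deg -41.76 z [-0.0017  0.0018 -1.    ] F [-0.5 -1.2  0.1] w 33.2
shift [ 8.900e-03  3.000e-04 -3.273e-01] turn [-0.0004  0.0047 -0.0153]
0.0
```

```bash
python3 -m jog '0 0 0 0 0 0 1;0 0 0 0 0 0 1;0 0 0 0 0 0 1;0 0 0 0 0 0 1;0 0 0 0 0 0 1;0 0 -0.1 0 0 0 1;0 0 -0.3 0 0 0 1;0 0 -0.4 0 0 0 1'; python3 look.py w3.png
```

```text
t: 5.65
ee_pos: [507.2, -337.1, 115.9]
orientation: [-2.934, 1.119, 0.002]
ft_force: [1.0, -0.1, -0.0]
width: 0.4
grasp_force: 0.0
knob 0.89 [ 417.6 -322.1    3. ] [375. 304.]
knob 0.83 [ 506.  -334.1    0.6] [322. 227.]
knob 0.8 [ 584.9 -277.9    1.2] [214. 204.]
knob 0.62 [ 491.4 -249.2   -4. ] [267. 294.]
knob_pointer 0.69 [ 516.7 -345.8   41. ] [324. 221.]
knob_pointer 0.67 [ 601.1 -291.9   41.3] [194. 186.]
spindle_seat 0.82 [ 655.  -106.1    9.9] [ 23. 274.]
spindle_seat 0.61 [ 294.5 -398.4   -1.4] [514. 339.]
spindle 0.69 [ 656.9 -102.8   14.3] [ 14. 277.]
control_a 0.83 [506.2 -99.5   9.4] [146. 382.]
control_a 0.78 [ 578.  -101.6    7. ] [ 91. 332.]
control_a 0.51 [429.1 -88.7   6. ] [197. 432.]
t 5.95 pos [ 505.4 -335.9  112. ] yaw deg -41.76 z [-0.0051  0.0042 -1.    ] F [-0.7  0.5  0. ] w 0.5
shift [-0.0324  0.0074 -0.4398] turn [ 0.0005  0.0126 -0.0254]
```

```bash
python3 - <<'E'
import cv2
a=cv2.imread('pics/w3.png');cv2.imwrite('pics/w3c.png',cv2.resize(a[150:400,200:450],None,fx=2.4,fy=2.4,interpolation=cv2.INTER_CUBIC))
E
```

```text
(no output)
```

View pics/w3c.png

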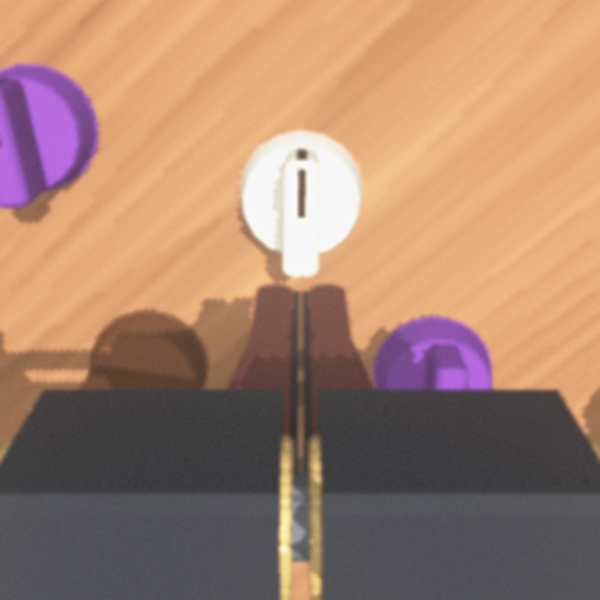

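The knob (crop centre (300,200)) is standing where it was, and the fingers closed on nothing. I'll check where the fingertips really are with the two fixed cameras.

```bash
python3 - <<'E'
from h import *
o=get_obs();B=R.from_rotvec(o['orientation'])
out=[]
K,T=cam('wrist',o);a=onz(K,T,325,214.6,40);b=onz(K,T,325,263.3,40);print((a+b)/2,np.linalg.norm(a-b))
print(camera_model('wrist')['tool_from_camera'])
for n in ['scene','side']:
    im=get_image(n).copy();K,T=cam(n)
    p=[proj(K,T,o['ee_pos']+B.apply([0,0,z])) for z in (-60,0,17)]
    k=proj(K,T,[508,-338,40]); print(n,np.round(p,1),k.round(1))
    for j,q in enumerate(p): cv2.circle(im,tuple(np.round(q).astype(int)),1,[(0,255,0),(0,255,255),(255,0,255)][j],-1)
    cv2.circle(im,tuple(np.round(k).astype(int)),1,(255,0,0),-1)
    u,v=np.round(p[1]).astype(int); out.append(cv2.resize(im[v-60:v+60,u-45:u+45],None,fx=4.4,fy=4.4,interpolation=cv2.INTER_NEAREST))
save('fs.png',np.hstack(out))
E
```

```text
[ 503.65083788 -335.6012808    40.        ] 39.193394020514155
[[-1.80898687e-04 -9.61774053e-01 -2.73844187e-01  7.56853938e+01]
 [ 9.99999823e-01 -1.86623596e-05 -5.95045245e-04  9.85290491e-01]
 [ 5.67188498e-04 -2.73844246e-01  9.61773886e-01 -1.83766655e+02]
 [ 0.00000000e+00  0.00000000e+00  0.00000000e+00  1.00000000e+00]]
scene [[228.  156.7]
 [231.  179. ]
 [231.8 185. ]] [232.7 204.4]
side [[401.  149.7]
 [398.7 170.5]
 [398.1 176.2]] [395.5 193. ]
```

View pics/fs.png

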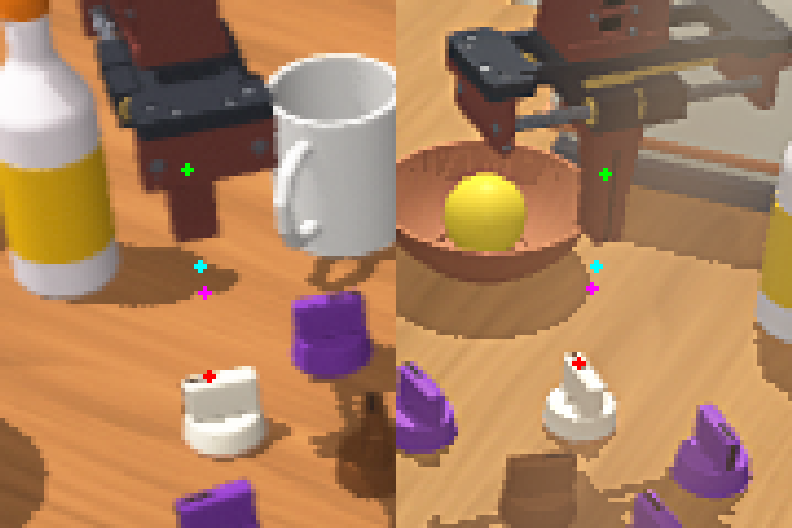

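The real fingertips sit well behind where the stated tool frame puts them: about 15 mm behind the TCP at the nearest edge, possibly 20 or more, where the text says 17 mm ahead. So the fingers closed above the ridge. I'll open to 26 mm, descend until the tips feel the skirt, back off slightly and grip.

```bash
python3 -m jog '0 0 0 0 0.012 0 0.4;0 0 0.1 0 0.012 0 0.4;0 0 0.3 0 0.012 0 0.4;0 0 0.45 0 0.012 0 0.4;0 0 0.5 0 0.012 0 0.4;0 0 0.5 0 0.012 0 0.4;0 0 0.5 0 0.012 0 0.4'; python3 - <<'E'
from h import *
rel([505.5,-336,4],np.radians(-41.8));save('w4.png',get_image('wrist'))
E
```

```text
t: 6.75
ee_pos: [506.6, -336.6, 14.2]
orientation: [2.934, -1.119, 0.005]
ft_force: [0.1, 0.0, -0.1]
width: 26.5
grasp_force: 0.0
t 6.75 pos [ 506.6 -336.6   14.2] yaw deg -41.76 z [ 0.0024 -0.002  -1.    ] F [ 0.1  0.  -0.1] w 26.5
shift [-0.0063  0.0012  0.0511] turn [-0.0002 -0.0059  0.0012]
```

View pics/w4.png

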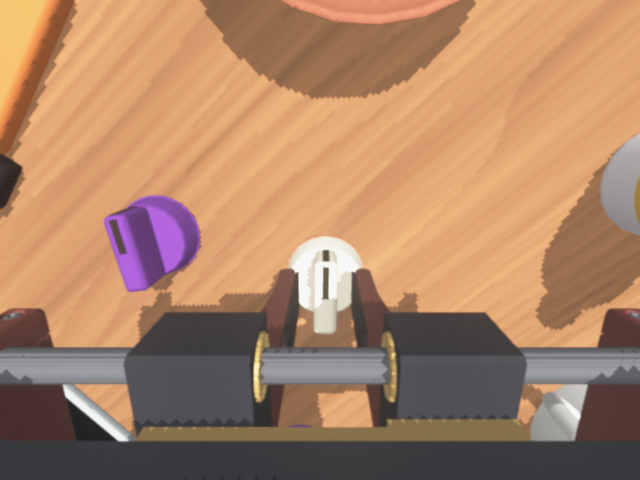

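The ridge stands centred between the open fingers (ridge rows 252–332, fingertips from row 270). Now I probe down.

```bash
python3 -m jog '0 0 0.025 0 0 0 0.4;0 0 0.025 0 0 0 0.4;0 0 0.03 0 0 0 0.4;0 0 0.035 0 0 0 0.4;0 0 0.035 0 0 0 0.4'; python3 -m jog '0 0 0.01 0 0 0 0.4;0 0 0.015 0 0 0 0.4;0 0 0.015 0 0 0 0.4'
```

```text
t: 7.3
ee_pos: [506.0, -336.2, 6.5]
orientation: [2.935, -1.12, 0.003]
ft_force: [0.1, -0.2, 0.0]
width: 26.4
grasp_force: 0.0
t: 7.6
ee_pos: [505.8, -336.1, 3.2]
orientation: [2.935, -1.119, 0.002]
ft_force: [0.5, 0.0, -0.1]
width: 26.4
grasp_force: 0.0
```

```bash
for i in 1 2 3; do python3 -m jog '0 0 0.01 0 0 0 0.4;0 0 0.01 0 0 0 0.4' | egrep 'pos|force'; done
```

```text
ee_pos: [505.8, -336.2, 1.2]
ft_force: [1.0, -1.2, -0.7]
grasp_force: 0.0
ee_pos: [505.9, -336.1, -0.8]
ft_force: [0.7, -0.3, -0.3]
grasp_force: 0.0
ee_pos: [505.9, -336.2, -2.8]
ft_force: [0.2, 0.1, 0.1]
grasp_force: 0.0
```

```bash
python3 -m jog '0 0 0 0 0 0 1;0 0 0 0 0 0 1;0 0 0 0 0 0 1;0 0 0 0 0 0 1'; python3 -m jog '0 0 0 0 0 0 1;0 0 -0.1 0 0 0 1;0 0 -0.25 0 0 0 1;0 0 -0.3 0 0 0 1;0 0 -0.3 0 0 0 1'
```

```text
t: 8.6
ee_pos: [506.0, -336.3, -2.5]
orientation: [2.935, -1.119, 0.003]
ft_force: [0.1, -0.2, 0.6]
width: 11.5
grasp_force: 30.0
t: 9.1
ee_pos: [507.0, -336.9, 59.0]
orientation: [2.934, -1.119, 0.008]
ft_force: [0.5, 0.3, -0.9]
width: 12.1
grasp_force: 30.0
```

Gripped at 12 mm and lifted. Next I turn to the hob's yaw (about -3.7°) and stand off from the spindle for a close measurement.

```bash
python3 - <<'E'
from h import *
rel([597,-100,110],np.radians(-3.7))
E
```

```text
t 9.1 pos [ 507.  -336.9   59. ] yaw deg -41.76 z [ 0.0043 -0.0033 -1.    ] F [ 0.5  0.3 -0.9] w 12.1
shift [-0.4516 -1.1833 -0.2572] turn [ 0.0027 -0.0102 -1.2687]
```

```bash
python3 -m jog '-0.05 -0.1 -0.26 0 0 -0.1 1;-0.15 -0.3 -0.26 0 0 -0.3 1;-0.22 -0.5 -0.26 0 0 -0.5 1;-0.3 -0.7 -0.26 0 0 -0.7 1;-0.36 -0.85 -0.26 0 0 -0.85 1;-0.4 -1 -0.26 0 0 -1 1;-0.4 -1 -0.26 0 0 -1 1'; python3 - <<'E'
from h import *
rel([597,-100,110],np.radians(-3.7))
E
```

```text
t: 9.8
ee_pos: [580.0, -130.4, 107.9]
orientation: [3.125, -0.314, 0.001]
ft_force: [-0.6, 0.0, -0.9]
width: 11.5
grasp_force: 30.0
t 9.8 pos [ 580.  -130.4  107.9] yaw deg -11.46 z [ 5.e-04 -5.e-04 -1.e+00] F [-0.6  0.  -0.9] w 11.5
shift [ 0.0532 -0.1659 -0.0104] turn [ 0.0009 -0.0011 -0.2586]
```

```bash
python3 -m jog '0.05 -0.16 0 0 0 -0.26 1;0.05 -0.16 0 0 0 -0.26 1;0.05 -0.16 0 0 0 -0.26 1;0.05 -0.16 0 0 0 -0.26 1'; python3 look.py w5.png
```

```text
t: 10.2
ee_pos: [594.7, -105.2, 108.5]
orientation: [3.138, -0.112, 0.0]
ft_force: [-0.8, -0.1, -1.3]
width: 12.2
grasp_force: 30.0
knob 0.98 [ 591.2 -104.   110.7] [321. 280.]
knob 0.79 [ 585.3 -279.9   -3.5] [523. 221.]
knob 0.76 [ 418.7 -319.5    1.4] [552. 383.]
knob 0.69 [ 490.5 -246.5   -1.4] [480. 321.]
knob_pointer 0.87 [ 604.9 -287.4   42.3] [570. 209.]
knob_pointer 0.83 [ 433.  -247.    36.4] [496. 401.]
knob_pointer 0.77 [ 399.  -310.5   44.2] [570. 435.]
knob_pointer 0.58 [ 605.5 -105.7  150.7] [322. 287.]
spindle_seat 0.67 [ 655.1 -107.5   14.4] [321. 155.]
spindle_seat 0.28 [656.8 129.2   6.2] [ 32. 174.]
spindle 0.53 [426.4 -86.9   6.1] [317. 393.]
control_a 0.59 [578.6 -98.8   5.4] [317. 246.]
control_a 0.58 [427.8 -84.3   5.5] [315. 392.]
t 10.5 pos [ 595.5 -104.9  109.3] yaw deg -4.03 z [ 0.0016 -0.0014 -1.    ] F [ 0.5  0.8 -0.7] w 11.8
shift [-0.3952  1.1718 -0.4525] turn [ 0.0014 -0.0039  1.2324]
```

View pics/w5.png

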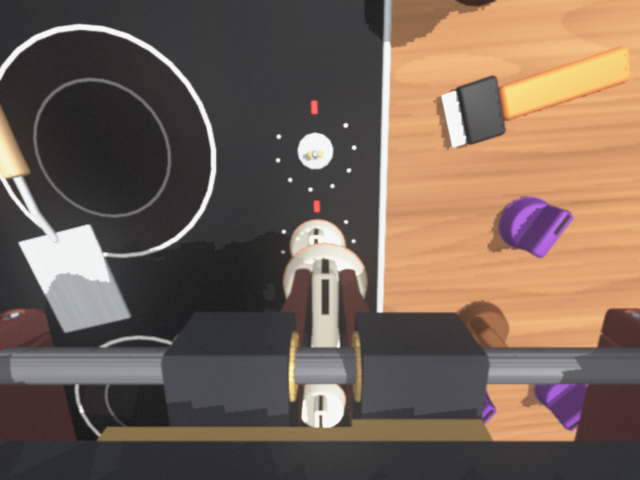

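The bare spindle's collar shows at (315,151), red off marks at (314,107) and (317,206), and the held knob's skirt around (325,270). I'll measure these numerically.

```bash
cat > m.py <<'E'
import sys
from h import *
o=get_obs(); im=get_image('wrist'); K,T=cam('wrist',o); save(sys.argv[1],im)
Rt=R.from_rotvec(o['orientation'])
hsv=cv2.cvtColor(im,cv2.COLOR_RGB2HSV); f=im.astype(int)
red=((f[...,0]>150)&(f[...,1]<80)&(f[...,2]<80)).astype(np.uint8); red[330:]=0
n,l,s,c=cv2.connectedComponentsWithStats(red)
M=[]
for i in range(1,n):
    if s[i,4]>15: w=onz(K,T,*c[i],6); M.append(w); print('red',c[i].round(1),s[i,4],w.round(1))
# collar: bright blob near predicted
p=proj(K,T,[657,-105,10]); print('pred',p)
g=(f.min(2)>110).astype(np.uint8); r=np.zeros_like(g); cv2.circle(r,tuple(p.astype(int)),30,1,-1)
n,l,s,c=cv2.connectedComponentsWithStats(g&r); i=1+np.argmax(s[1:,4]); cs,_=cv2.findContours((l==i).astype(np.uint8),0,2); e=cv2.fitEllipse(cv2.convexHull(cs[0])); print('collar',s[i],c[i].round(1),np.round(e[0],2),np.round(e[1],1),'w',onz(K,T,*e[0],10).round(2),'diam',max(e[1])/K[0,0]*(T[2,3]-10))
d=outline_of('knob','wrist')
for q in d[:4]:
    m=q['mask']; ys,xs=np.nonzero(m); 
    if abs(xs.mean()-322)<25 and ys.max()>255 and ys.min()>190: print('knob mask',round(q['confidence'],2),xs.min(),xs.max(),ys.min(),ys.max(),'rowwidths',[(y,xs[ys==y].min(),xs[ys==y].max()) for y in range(ys.min(),min(ys.max(),320),6)])
# predicted skirt silhouette for knob at tool offset x
for dx in (-4,0,4):
  k=o['ee_pos']+Rt.apply([dx,0,0]); k[2]=o['ee_pos'][2]+2.6
  P=np.array([proj(K,T,k+[23*np.cos(a),23*np.sin(a),z]) for z in(0,17) for a in np.linspace(0,6.28,73)]); print(dx,'pred skirt u',P[:,0].min().round(1),P[:,0].max().round(1),'v',P[:,1].min().round(1),'pointer',proj(K,T,k+Rt.apply([20,0,0])+[0,0,40]).round(1))
rel([657,-105,o['ee_pos'][2]],np.radians(-3.7))
E
python3 m.py w6.png
```

```text
pred [318.03714352 153.93865529]
collar [ 298  133   37   38 1065] [315.6 151.6] [315.6 151.6] [36.2 37.2] w [ 658.95 -103.2    10.  ] diam 30.414733312864165
knob mask 0.85 283 367 242 346 rowwidths [(242, np.int64(322), np.int64(327)), (248, np.int64(302), np.int64(347)), (254, np.int64(294), np.int64(355)), (260, np.int64(289), np.int64(360)), (266, np.int64(286), np.int64(363)), (272, np.int64(284), np.int64(365)), (278, np.int64(283), np.int64(366)), (284, np.int64(283), np.int64(366)), (290, np.int64(284), np.int64(365)), (296, np.int64(285), np.int64(363)), (302, np.int64(312), np.int64(337)), (308, np.int64(312), np.int64(337)), (314, np.int64(312), np.int64(337))]
-4 pred skirt u 278.1 367.0 v 242.4 pointer [322.2 275.8]
0 pred skirt u 277.8 367.3 v 235.4 pointer [322.2 267.2]
4 pred skirt u 277.5 367.6 v 228.2 pointer [322.1 258.5]
t 10.6 pos [ 595.6 -104.6  109.4] yaw deg -4.0 z [ 0.0017 -0.0014 -1.    ] F [-0.3  0.  -1.5] w 11.8
shift [ 0.3064 -0.0196  0.0007] turn [ 0.0025 -0.0034 -0.0099]
```

```bash
python3 - <<'E'
from h import *
im=cv2.imread('pics/w6.png')[:,:,::-1].astype(int)
print('col318',[(r,im[r,318].tolist()) for r in range(236,276,2)])
print('col324',[(r,im[r,324].tolist()) for r in range(236,276,2)])
print('row282 L',[(c,im[282,c,2]) for c in range(276,296)],'R',[(c,im[282,c,2]) for c in range(354,374)])
print('row320',[(c,im[320,c].tolist()) for c in range(306,342,2)])
E
```

```text
col318 [(236, [241, 239, 229]), (238, [247, 247, 245]), (240, [215, 211, 192]), (242, [191, 170, 151]), (244, [237, 186, 152]), (246, [225, 217, 200]), (248, [226, 220, 206]), (250, [227, 223, 209]), (252, [230, 225, 213]), (254, [231, 227, 214]), (256, [240, 237, 226]), (258, [245, 244, 238]), (260, [214, 206, 189]), (262, [196, 187, 173]), (264, [194, 188, 173]), (266, [182, 175, 161]), (268, [179, 173, 157]), (270, [184, 177, 163]), (272, [188, 180, 166]), (274, [205, 198, 181])]
col324 [(236, [241, 239, 230]), (238, [245, 243, 237]), (240, [245, 243, 237]), (242, [238, 223, 202]), (244, [234, 216, 195]), (246, [229, 225, 212]), (248, [231, 226, 214]), (250, [234, 229, 217]), (252, [235, 230, 218]), (254, [238, 234, 223]), (256, [245, 244, 238]), (258, [226, 221, 206]), (260, [83, 76, 70]), (262, [69, 62, 55]), (264, [70, 64, 59]), (266, [70, 66, 60]), (268, [69, 63, 57]), (270, [68, 60, 56]), (272, [86, 80, 73]), (274, [190, 183, 167])]
row282 L [(276, np.int64(42)), (277, np.int64(40)), (278, np.int64(44)), (279, np.int64(36)), (280, np.int64(44)), (281, np.int64(41)), (282, np.
[... 452 characters left out ...]
, np.int64(173)), (362, np.int64(158)), (363, np.int64(147)), (364, np.int64(140)), (365, np.int64(129)), (366, np.int64(108)), (367, np.int64(84)), (368, np.int64(65)), (369, np.int64(60)), (370, np.int64(59)), (371, np.int64(60)), (372, np.int64(60)), (373, np.int64(61))]
row320 [(306, [56, 54, 51]), (308, [54, 52, 52]), (310, [52, 52, 49]), (312, [122, 117, 109]), (314, [194, 187, 172]), (316, [209, 202, 185]), (318, [216, 210, 193]), (320, [217, 212, 193]), (322, [217, 212, 195]), (324, [218, 211, 193]), (326, [218, 213, 196]), (328, [217, 212, 195]), (330, [216, 209, 192]), (332, [214, 206, 189]), (334, [202, 195, 179]), (336, [181, 175, 161]), (338, [101, 97, 90]), (340, [56, 54, 51])]
```

```bash
python3 - <<'E'
import cv2
a=cv2.imread('pics/w6.png');cv2.imwrite('pics/w6c.png',cv2.resize(a[225:365,265:385],None,fx=4.2,fy=4.2,interpolation=cv2.INTER_CUBIC))
E
```

```text
(no output)
```

View pics/w6c.png

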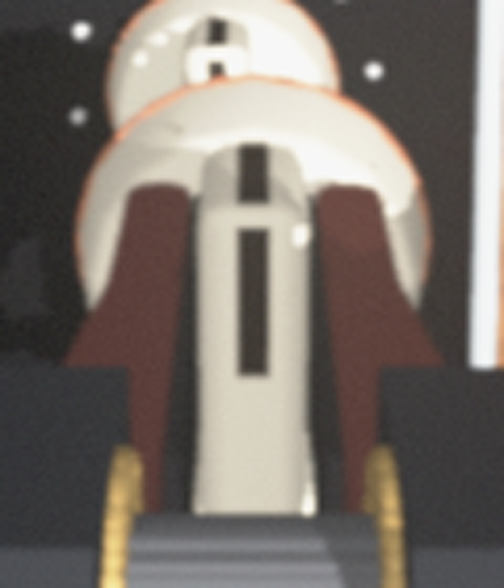

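The crop shows the knob's skirt silhouette spanning u 283–368 with its front edge at row 243. The ridge's top front edge is at row 274 and its foot at row 259.5. I'll fit the knob's pose in the hand from these.

```bash
python3 - <<'E'
from h import *
from scipy.optimize import least_squares
o=get_obs();K,T=cam('wrist',o);Rt=R.from_rotvec(o['orientation']); an=np.linspace(0,2*np.pi,181)
def f(p,pr=0):
    Q=Rt*R.from_euler('x',np.pi)*R.from_euler('y',p[3]); k=o['ee_pos']+Rt.apply(p[:3])
    S=lambda v: proj(K,T,k+Q.apply(v))
    P=np.array([S([23*np.cos(a),23*np.sin(a),z]) for z in(0,17) for a in an])
    a,b,c=S([20,0,40]),S([20,0,17]),S([-2,0,40]); 
    l,r=S([-5,6,40]),S([-5,-6,40])
    e=np.array([P[:,0].min()-282.9,P[:,0].max()-367.9,P[:,1].min()-242.9,a[1]-273.8,b[1]-259.5,a[0]-325,abs(r[0]-l[0])-26,p[3]*30])
    return e
s=least_squares(f,[0,0,0,0]); print(s.x.round(3),f(s.x).round(1))
s=least_squares(lambda p:f([*p,0]),[0,0,0]); print(s.x.round(3),f([*s.x,0]).round(1))
K,T=cam('wrist',o)
for n in['scene','side']:
    get_image(n);k,t=cam(n)
    for q in ('knob','knob_pointer'):
        for d in pinpoint(q,n): 
            w=world(t,d['xyz'])
            if w[2]>80: print(n,q,w.round(1),round(d['confidence'],2),(w-o['ee_pos']).round(1))
E
```

```text
[-6.851  1.401  4.161  0.016] [-0.4  0.1  0.6  0.6 -1.3  0.3 -0.9  0.5]
[-6.67   1.401  4.92 ] [-0.2 -0.1  0.1  1.2 -1.4  0.3 -1.   0. ]
scene knob [ 590.5 -103.7  111.8] 0.52 [-5.1  0.9  2.4]
scene knob_pointer [ 611.9 -104.   151.4] 0.82 [16.3  0.6 42. ]
side knob [ 589.5 -102.3  114.1] 0.52 [-6.1  2.4  4.7]
side knob_pointer [ 609.2 -104.7  152.1] 0.69 [13.6 -0.1 42.8]
```

```bash
python3 - <<'E'
from h import *
from scipy.optimize import least_squares
o=get_obs();K,T=cam('wrist',o);Rt=R.from_rotvec(o['orientation']); an=np.linspace(0,2*np.pi,181)
def f(p,dz=None):
    k=o['ee_pos']+Rt.apply([p[0],p[1],p[2] if dz is None else dz]);Q=Rt*R.from_euler('x',np.pi)
    S=lambda v: proj(K,T,k+Q.apply(v))
    P=np.array([S([23*np.cos(a),23*np.sin(a),0]) for a in an]+[S([p[3]*np.cos(a),p[3]*np.sin(a),17]) for a in an])
    a,b=S([20,0,40]),S([20,0,17])
    return np.array([P[:,0].min()-282.9,P[:,0].max()-367.9,P[:,1].min()-242.9,a[1]-273.8,b[1]-259.5,a[0]-325,(p[3]-22)*.3])
for dz in (None,-2.6,0):
    s=least_squares(f,[0,0,0,22],kwargs=dict(dz=dz)); print(dz,s.x.round(2),s.fun.round(1))
im=cv2.imread('pics/w6.png')[:,:,::-1].astype(int)
x=(im[...,0]-np.maximum(im[...,1],im[...,2])); m=((x>70)&(np.abs(np.arange(640)-316)<15)[None]).astype(np.uint8); m[225:]=0; m[:80]=0
n,l,s,c=cv2.connectedComponentsWithStats(m)
W=[onz(K,T,*c[i],6) for i in range(1,n) if s[i,4]>8]; print([(c[i].round(1),s[i,4]) for i in range(1,n) if s[i,4]>8],np.round(W,1))
if len(W)>1:
    d=W[0]-W[-1]; print(np.linalg.norm(d),np.degrees(np.arctan2(d[1],d[0])), 'spindle by mark', W[0]-d/np.linalg.norm(d)*33)
# hob edge: white border right side
E=[]
for r in range(60,300,10):
    row=im[r,340:420].min(1); j=np.nonzero(row>150)[0]
    if len(j) : E.append(onz(K,T,340+j[0],r,6)[:2])
E=np.array(E);q=np.polyfit(E[:,0],E[:,1],1);res=E[:,1]-np.polyval(q,E[:,0]);E=E[abs(res)<2];q=np.polyfit(E[:,0],E[:,1],1);print('edge yaw',np.degrees(np.arctan(q[0])),len(E),'y at 658:',np.polyval(q,658))
E
```

```text
None [-8.75  1.4  10.56 23.66] [-0.1 -0.2  0.6  0.7 -1.3  0.3  0.5]
-2.6 [-3.91  1.4   0.   21.97] [-0.1 -0.1 -0.6  1.9 -1.5  0.3 -0. ]
0 [-4.86  1.4   0.17 22.31] [-0.1 -0.2 -0.4  1.6 -1.5  0.3  0.1]
[(array([314.3, 108.3]), np.int32(92)), (array([316.8, 206.7]), np.int32(74))] [[ 691.9 -104.     6. ]
 [ 614.  -100.     6. ]]
78.04756893366356 -2.950310882525733 spindle by mark [ 658.95068691 -102.29790684    6.        ]
edge yaw -3.8429737985059957 4 y at 658: -154.59484836240028
```

Scale checks out: the marks measure 78.05 mm apart. By the same camera, the knob sits about -3.9 mm along x and +1.4 mm along y in the tool frame, and the spindle is at (659,-102.8) with hob yaw about -3.3°. I move over it.

```bash
python3 -m jog '0.15 -0.02 0 0 0 -0.02 1;0.335 -0.04 0 0 0 -0.02 1;0.335 -0.04 0.1 0 0 -0.02 1;0.335 -0.04 0.25 0 0 -0.02 1;0.335 -0.04 0.32 0 0 -0.02 1;0.335 -0.04 0.32 0 0 -0.02 1;0.335 -0.04 0.32 0 0 -0.02 1'; python3 - <<'E'
from h import *
rel([662.9,-101.4,30],np.radians(-3.3))
o=get_obs()
for n in['scene','side']:
    get_image(n);k,t=cam(n)
    for q in ('knob','knob_pointer'):
        for d in pinpoint(q,n): 
            w=world(t,d['xyz'])
            if np.hypot(w[0]-660,w[1]+103)<40: print(n,q,w.round(1),round(d['confidence'],2),(w-o['ee_pos']).round(1))
E
```

```text
t: 11.6
ee_pos: [663.3, -101.1, 45.8]
orientation: [3.139, -0.092, 0.003]
ft_force: [0.1, 0.2, -0.5]
width: 11.6
grasp_force: 30.0
t 11.6 pos [ 663.3 -101.1   45.8] yaw deg -3.37 z [ 0.0016 -0.0014 -1.    ] F [ 0.1  0.2 -0.5] w 11.6
shift [-0.0021  0.0014  0.0788] turn [ 0.0025 -0.0032 -0.0022]
scene knob [ 658.4 -102.3   45.2] 0.48 [-4.9 -1.2 -0.5]
scene knob_pointer [ 681.2 -103.3   91.1] 0.85 [17.9 -2.2 45.3]
side knob [662.4 -97.5  49.2] 0.45 [-0.9  3.6  3.4]
side knob_pointer [676.9 -98.9  89.6] 0.79 [13.6  2.2 43.8]
```

```bash
python3 -m jog '0 0 0.05 0 0 0 1;0 0 0.1 0 0 0 1;0 0 0.1 0 0 0 1;0 0 0.1 0 0 0 1'|egrep 'pos|force|width'; for i in 1 2 3; do python3 -m jog '0 0 0.01 0 0 0 1;0 0 0.01 0 0 0 1'| egrep 'pos|ft'; done
```

```text
ee_pos: [662.6, -101.0, 24.5]
ft_force: [-0.5, -0.3, -0.4]
width: 11.7
grasp_force: 30.0
ee_pos: [663.2, -101.1, 23.3]
ft_force: [-0.4, 0.6, 0.2]
ee_pos: [663.1, -101.1, 21.3]
ft_force: [-1.5, 0.0, -0.5]
ee_pos: [663.1, -101.1, 19.2]
ft_force: [0.2, 1.1, -0.8]
```

```bash
for i in 1 2 3; do python3 -m jog '0 0 0.005 0 0 0 1;0 0 0.005 0 0 0 1'| egrep 'pos|ft'; done
```

```text
ee_pos: [663.1, -101.1, 18.3]
ft_force: [-0.2, 0.7, -1.4]
ee_pos: [663.1, -101.1, 17.3]
ft_force: [0.3, 0.1, 0.2]
ee_pos: [663.1, -101.1, 16.3]
ft_force: [-0.2, 0.5, -0.4]
```

```bash
for i in 1 2 3 4; do python3 -m jog '0 0 0.005 0 0 0 1;0 0 0.005 0 0 0 1'| egrep 'pos|ft'; done
```

```text
ee_pos: [663.1, -101.0, 15.3]
ft_force: [0.3, -0.7, -0.8]
ee_pos: [663.4, -101.3, 14.6]
ft_force: [-0.5, -1.3, 0.2]
ee_pos: [663.5, -101.6, 13.9]
ft_force: [-1.0, -3.1, 4.5]
ee_pos: [663.4, -101.7, 13.1]
ft_force: [-2.9, -3.0, 5.7]
```

```bash
for i in 1 2 3 4; do python3 -m jog '-0.001 0.001 0.006 0 0 0 1;-0.001 0.001 0.006 0 0 0 1'| egrep 'pos|ft'; done
```

```text
ee_pos: [663.2, -101.8, 11.5]
ft_force: [0.3, -3.4, 1.2]
ee_pos: [662.4, -101.7, 9.0]
ft_force: [1.4, -3.2, -6.9]
ee_pos: [661.9, -101.2, 8.1]
ft_force: [0.0, -1.0, -3.7]
ee_pos: [662.5, -101.5, 7.7]
ft_force: [0.4, -0.3, -0.5]
```

It has clicked: the force went from resisting to pulling the knob on. I keep pressing.

```bash
for i in 1 2 3; do python3 -m jog '0 0 0.004 0 0 0 1;0 0 0.004 0 0 0 1'| egrep 'pos|ft|wid'; done
```

```text
ee_pos: [662.7, -101.7, 7.5]
ft_force: [-1.2, 1.0, 3.9]
width: 12.0
ee_pos: [662.7, -101.6, 7.5]
ft_force: [-3.9, 2.3, 11.2]
width: 11.8
ee_pos: [662.8, -101.6, 7.4]
ft_force: [-5.8, 1.8, 16.7]
width: 11.6
```

```bash
python3 -m jog '0 0 -0.002 0 0 0 1;0 0 -0.002 0 0 0 1;0 0 -0.002 0 0 0 1;0 0 -0.002 0 0 0 1;0 0 -0.002 0 0 0 1'; python3 - <<'E'
from h import *
a=get_image('scene');b=get_image('side')
save('fin.png',np.hstack([cv2.resize(a[200:330,220:350],(400,400)),cv2.resize(b[170:300,240:370],(400,400))]));print(get_obs()['ft_force'],get_obs()['ee_pos'])
E
```

```text
t: 16.2
ee_pos: [662.8, -101.7, 7.4]
orientation: [3.139, -0.092, 0.004]
ft_force: [-4.8, 1.9, 13.2]
width: 11.9
grasp_force: 30.0
[-4.86243569  2.16704336 13.67536703] [ 662.75919689 -101.64355721    7.42768358]
```

View pics/fin.png

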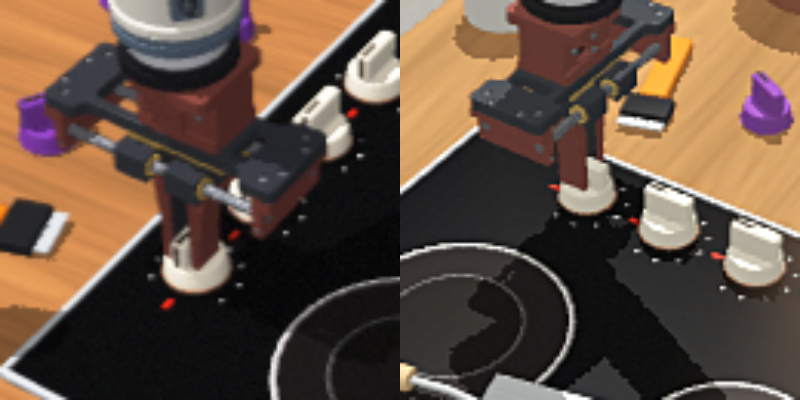

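The knob sits home on the spindle, level with its neighbours, with its pointer line towards the red mark (left crop (168,303)). The fingers hold it at a steady 13 N down, so I hand in.

```bash
python3 -c "
from workcell import close_job
print(close_job())"
```

```text
the job is handed in; nothing more can be done
None
```

The knob is on the bare spindle, past the click and hard against the collar, with its pointer to the off mark; I handed the job in with the fingers still gripping it and pressing down at about 13 N (hand-in gave no verdict).

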